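# Park the pulled fuse carrier in the lockout bay

### The arm

A 6-joint arm with a two-finger parallel gripper is mounted at the origin on the work surface. World frame = base frame: x ahead of the robot, y to its left, z up, the work surface at z = 0. Lengths are in m, angles in rad, forces in N, time in s.
With the tool pointing down it reaches from about 0.375 to 0.9 m from the base axis. Payload 3.1 kg.
Tool frame: the origin (TCP) lies at the centre of the arm's flange, where the gripper is bolted on; the fingertips stand tip_reach ahead of it and the grasp point (between the pads) lies 164 mm ahead of it (tip_reach is the distance from the TCP to the fingertips, in m); z points along the fingers, y is the direction in which the jaws open and shut (so a half turn about z gives the same grasp; the last joint's range is limited). The gripper opens to 87 mm and grips with 3 to 60 N. Pads are 19 mm wide; open, the fingers measure 117 mm over their backs; the gripper's body (75 mm by 190 mm) begins 51 mm behind the grasp point.
Start: joints at [1.167, 0.527, 1.433, -0, 1.181, -0.178], TCP at [0.14, 0.609, 0.405] pointing down, gripper open.
Joint ranges: [-3.08, 3.08], [-0.75, 2.2], [0.22, 2.44], [-1.43, 4.57], [0, 2.65], [-2.85, 2.85]. Speed limits (rad/s): [2.79, 2.79, 3.14, 3.14, 3.14, 3.14].

### API

Orientations are given as a unit quaternion [x, y, z, w].
In Python, from rig import get_obs, camera, hand_in, tip_reach gives the robot as it stands. The module is installed in compiled form; this text tells all that it offers.
- The arm moves only by the tool servo_tool, never from a script. Its argument "steps" is one flat list of numbers, 5 for each row, row after row: the finger opening in m, from 0 to 0.087, then the shift along the tool's x, y, z in m, then the turn about the tool's z in rad. A call has 1 to 12 rows; each row is the pose to reach, as a shift and turn from the pose commanded when the call began, along the tool's axes at that moment; what a row does not reach only later rows make up. A row lasts 1/8 s, in which the tool goes at most 62.5 mm and 10.7 degrees, less where a joint would pass 70% of its speed; a pose out of reach is approached as far as the arm can. A call with a gripper value outside its range is refused whole. The fingers move at their own pace and stop on an object; "force" is the grip in N (left out, the last holds). Time passes only in rows, so rows that repeat a pose let the fingers close. It gives the time, the measured TCP pose, the force and the opening at its end, in the units of the state.
- get_obs(): the state, without advancing time (a new reading comes with each control period).
- camera(name): name is "side" or "top" or "wrist"; returns a dict with "pixels" (420x560x3 uint8, blue, green, red), "vertical_fov" (degrees; the focal length in pixels is half the picture's height over the tangent of half this angle, whatever the lens; pixels are square), "cx", "cy" (the principal point, pixels), "T" (4x4, takes a point from camera to world coordinates). Camera axes: x right, y up, looking along -z (the intrinsics and any distortion apply to the point x, -y, -z); pixel columns grow to the right and rows downward; lengths in m; the calibration is good to about 2 mm. A picture is of the moment at which its call begins. There is no depth.
- hand_in(): hands the job in, once; it reports no verdict.
The state is a dict: "time": time; "q": joint angles; "joint_velocities": joint speeds; "joint_torque": joint torques, N m; "position": TCP position; "tool_rot": TCP orientation; "ft_force": force on the tool from outside, world axes, zero at the start; "moment": the same for the moment, N m; "grip_width": finger opening in m.
Only numpy, scipy, OpenCV 4.12 (cv2) and the standard library are available. Lean on these libraries where they do the work, as an engineer would, in place of code of your own. Each camera call takes 0.05 s, during which the arm holds its last target.

### The job

The fuse has been pulled for repairs: with the fingertips, gently push the ceramic fuse carrier along the ledge and through the narrow gap between the two teak blocks, until it lies wholly behind them in the lockout bay. Then push the steel bolt's knob to slide the bolt right across the gap, onto the other block, so that the carrier cannot come back out. Do not pinch, lift, tip or ram the carrier, and leave the other things on the ledge where they lie.

Things in the scene. Friction and masses are not known exactly. Their poses are not given: they have to be found in the camera images.
- carrier: Loose white ceramic fuse carrier, 0.16 kg. Box body 56 long (its x) x 44 wide (its y) x 24 mm high, flat upright sides; a grip rib 34 x 16 mm on top reaches up to 46 mm. Origin: centre of its underside. It starts on the robot's side of the gap, its x axis within 0.4 rad of the bay's x axis, up to 40 mm off the gap's centre line.
- bay: Fixed teak bay. Origin: at ledge level, mid-gap between its two blocks; x points through the gap away from the robot, y left. Gap 49 mm wide (y -24.5 to 24.5). Blocks 22 mm deep (x -11 to 11), 36 mm high, ends at the gap half round (radius 11); left one reaches to y 125.5, right one to y -69.5. No floor of its own: the ledge runs through.
- bay_home (a point): Point at ledge level on the centre line of the channel behind the blocks, at x = 50 mm in the bay's frame. The channel is 54 mm wide between 14 mm high teak strips and runs from x = 21 to a stop strip at x = 95 mm. The carrier is wholly behind the blocks once its centre is 39 mm or more past the bay's origin.
- bolt (a joint): Flat steel bolt 14 x 82 x 8 mm, at heights 36 to 44 mm, sliding along the top of the left block towards the right one (the bay's -y). Value in m: 0 fully open, 0.085 fully shut (end stop); starts at 0 to 0.012. Its leading end is at y = 38 mm minus the value in the bay's frame. Friction about 1.5 N; it stays where it is left.
- bolt_knob (a point): Centre of the top of the bolt's upright round knob, 14 mm in diameter, standing from height 44 to 72 mm above the ledge; the point is at 72 mm. In the bay's frame it lies at x = 0, y = 108 mm minus the bolt's value. Push it from its left (+y) side.
- padlock: Loose steel padlock lying flat, body 46 x 50 x 22 mm with shackle to its +x, to the right of the bay; leave alone. Origin: centre of the body's underside.
- torch: Loose black torch lying along its x, 157 mm long, 38 mm thick; leave alone. Origin: near its middle, at ledge level.
- mallet: Loose wooden mallet, head 50 x 85 x 50 mm, handle 190 mm long to its -x; leave alone. Origin: under the head's centre.
- tape: Loose roll of black tape lying flat, 68 mm in diameter, 19 mm high; leave alone. Origin: centre of its underside.
- tester: Loose screwdriver lying along its x; leave alone.
- carton: Loose small cardboard carton 70 x 50 x 35 mm; leave alone. Origin: centre of its underside.
Mind the look-alikes: they are no part of the job. What is shaped like the bay but green is not meant.

How it is judged:
By the outcome, as a careful person would: the job done as asked, in the order asked, and still so for the second after the job is handed in, with the robot touching nothing.
It also fails if it takes over 72 s, if anything falls off the work surface, if the arm or the gripper's body presses on something with over 40 N, if the wrist force passes 120 N, or if a joint passes its speed limit or range.

## Working session

There is one attempt and no reset: what is moved stays moved. The work goes in short steps, Python scripts to look and compute and a tool call to move; the robot and the scene stay as the last step left them, time stands still between calls to the robot, and variables do not carry over. Pictures are saved under pics/ and viewed, and the job is handed in when it is done.

Besides the shell and the picture viewer there is one more tool, called after ">>>" by a JSON object that holds its "op" and its "data", one argument or row to a line. servo_tool: Moves the arm, as the interface text tells. Its arguments: {"type":"object","properties":{"steps":{"type":"array"},"force":{"type":"number"}},"required":["steps"]}

```bash
mkdir -p pics
python3 - <<'E'
from rig import *
import cv2,numpy as np
o=get_obs();print(o,tip_reach)
for n in("side","top","wrist"):
    c=camera(n);cv2.imwrite(f"pics/{n}0.png",c["pixels"]);print(n,{k:v for k,v in c.items() if k!="pixels"})
E
```

```text
{'time': 0.0, 'q': array([ 1.16648045e+00,  5.28467465e-01,  1.43390406e+00,  1.65211148e-05,
        1.18139634e+00, -1.78531100e-01]), 'joint_velocities': array([ 0.00134887,  0.00175883, -0.00068547,  0.0003414 , -0.00058644,
       -0.00026983]), 'joint_torque': array([-1.34987768e-03, -4.40047896e+01, -1.76588237e+01,  6.31576963e-02,
        5.84440981e-02, -1.78920427e-04]), 'position': array([0.1397702 , 0.60881752, 0.40376985]), 'tool_rot': array([ 1.12655805e-01,  9.93633477e-01, -1.03955039e-03, -3.19802371e-04]), 'ft_force': array([ 0.09189634, -0.30051361,  0.03282794]), 'moment': array([-0.05751296, -0.00239494,  0.01818689]), 'grip_width': 0.08709571190629717} 0.1822
side {'vertical_fov': 47.18971451337445, 'cx': 278.530171909424, 'cy': 203.82034791631185, 'T': array([[ 0.95260557,  0.24404037, -0.18162301,  0.32419248],
       [-0.30375689,  0.73055198, -0.61157629, -0.66762925],
       [-0.01656426,  0.63776022,  0.77005683,  1.01978345],
       [ 0.        ,  0.        ,  0.        ,  1.        ]])}
top {'vertical_fov': 45.123030855511175, 'cx': 286.84731136299007, 'cy': 202.6166606341988, 'T': array([[-1.81834321e-02,  9.77479523e-01, -2.10245442e-01,
         2.16149337e-01],
       [-9.99825516e-01, -1.86764247e-02, -3.59405398e-04,
         7.24035935e-02],
       [-4.27794458e-03,  2.10202222e-01,  9.77648569e-01,
         1.65321246e+00],
       [ 0.00000000e+00,  0.00000000e+00,  0.00000000e+00,
         1.00000000e+00]])}
wrist {'vertical_fov': 69.83155357059083, 'cx': 279.13474999206835, 'cy': 208.6631888720428, 'T': array([[ 0.22445091, -0.94041185, -0.25543558,  0.06965803],
       [ 0.97448174,  0.21588374,  0.06147806,  0.62369078],
       [-0.00267031, -0.26271611,  0.96486948,  0.38361849],
       [ 0.        ,  0.        ,  0.        ,  1.        ]])}
```

View pics/side0.png

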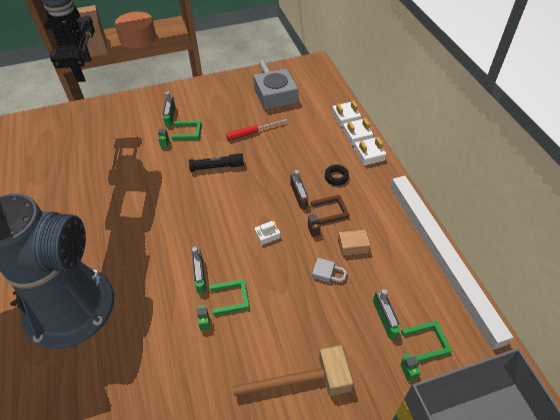

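View pics/top0.png

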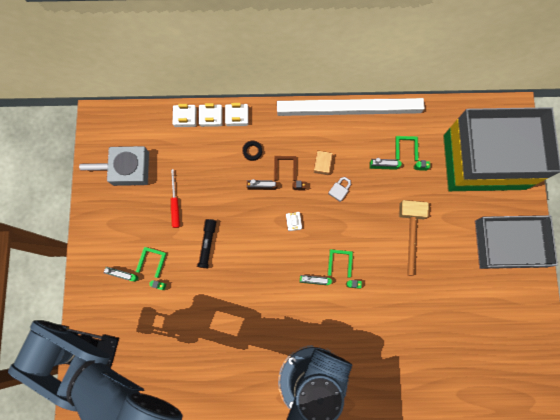

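View pics/wrist0.png

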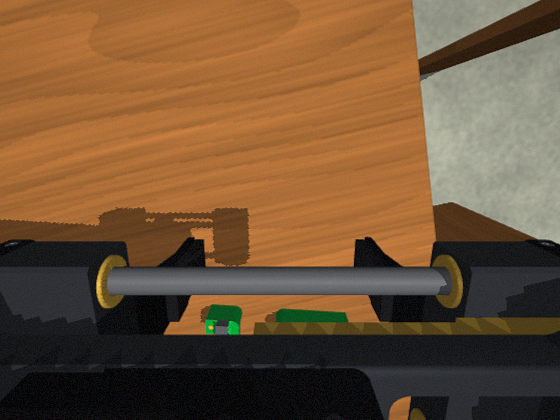

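The side and top views show the teak bay (top about 262-305, 185), the carrier just in front of it at top (293,221), and three green decoys. Next I'll zoom in and measure.

```bash
cat > h.py <<'E'
import numpy as np,cv2
from rig import *
def ray(c,u,v):
    f=210/np.tan(np.radians(c["vertical_fov"])/2)
    d=np.array([(u-c["cx"])/f,-(v-c["cy"])/f,-1.]);T=c["T"]
    return T[:3,3],T[:3,:3]@d
def plane(c,u,v,z):
    o,d=ray(c,u,v);return o+d*(z-o[2])/d[2]
def proj(c,p):
    f=210/np.tan(np.radians(c["vertical_fov"])/2)
    T=c["T"];q=T[:3,:3].T@(np.asarray(p)-T[:3,3]);return c["cx"]+f*q[0]/-q[2],c["cy"]-f*q[1]/-q[2]
def crop(c,x0,y0,x1,y1,s,fn):
    cv2.imwrite(fn,cv2.resize(c["pixels"][y0:y1,x0:x1],None,fx=s,fy=s,interpolation=cv2.INTER_CUBIC))
E
python3 - <<'E'
from h import *
t=camera("top");s=camera("side")
crop(t,230,140,350,230,6.5,"pics/t1.png");crop(s,245,160,365,250,6.5,"pics/s1.png")
E
```

```text
(no output)
```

View pics/t1.png

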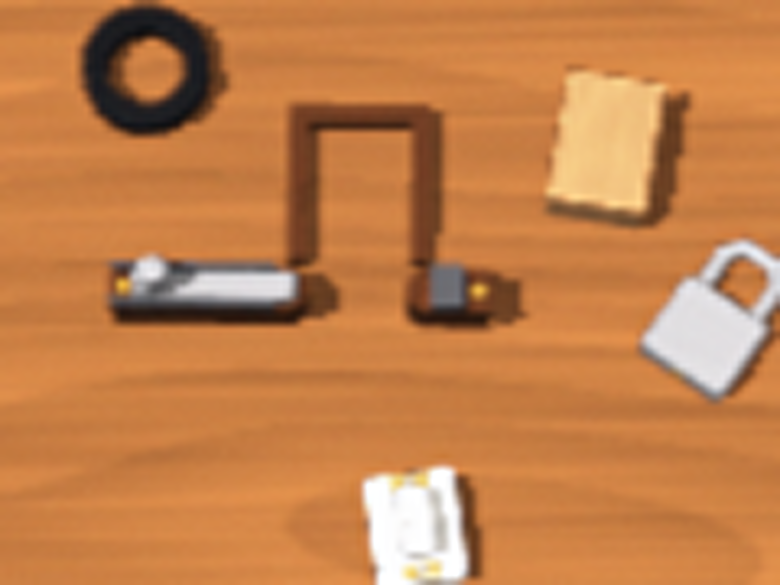

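View pics/s1.png

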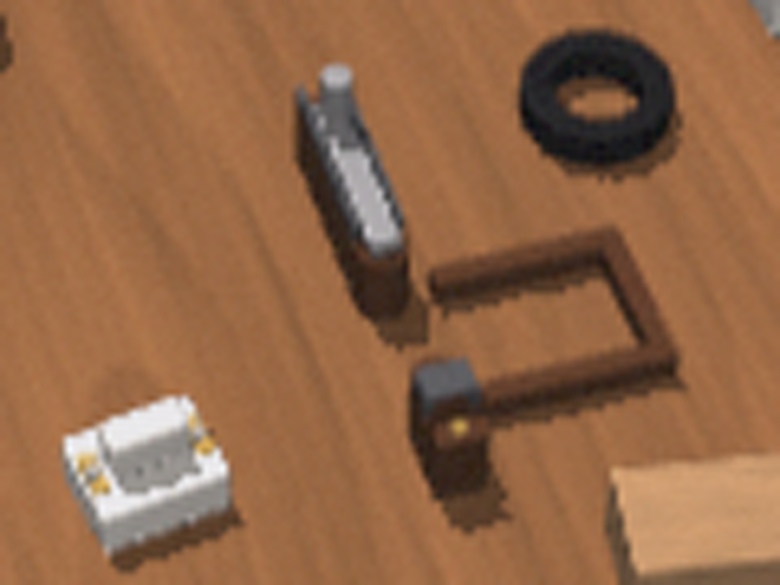

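Run:
```python
from h import *
t=camera("top");s=camera("side")
T=lambda x,y,z:plane(t,230+x/6.5-.5+.077,140+y/6.5-.423,z)[:2].round(4)
S=lambda x,y,z:plane(s,245+x/6.5-.423,160+y/6.5-.423,z)[:2].round(4)
print("top strips in L far",T(318,128,.014),"R far",T(412,128,.014),"L near",T(316,258,.014),"R near",T(413,258,.014))
print("knob",T(150,268,.072), "bolt end",T(297,287,.044), "bolt left", T(112,285,.044))
print("plate R",T(431,287,.036),T(466,287,.036), "R end", T(490,290,.036))
print("carr top corners",[T(*p,.024) for p in((365,480),(455,467),(468,570),(378,588))])
print("side: knob",S(337,75,.072),"bolt end",S(382,245,.044))
print("strip in far L,R",S(598,250,.014),S(640,340,.014),"near L top", S(435,275,.014))
print("carr",[S(*p,.024) for p in((66,440),(183,398),(228,468),(108,520))])
```

```text
top strips in L far [0.719  0.0985] R far [0.7181 0.0496] L near [0.6492 0.1005] R near [0.6483 0.0506]
knob [0.6304 0.1821] bolt end [0.6264 0.1098] bolt left [0.6292 0.2033]
plate R [0.6271 0.042 ] [0.6267 0.0243] R end [0.6249 0.0121]
carr top corners [array([0.5303, 0.0773]), array([0.5361, 0.0317]), array([0.4833, 0.0265]), array([0.4751, 0.0718])]
side: knob [0.6287 0.1794] bolt end [0.6239 0.108 ]
strip in far L,R [0.7184 0.1004] [0.7164 0.0499] near L top [0.6486 0.1092]
carr [array([0.4767, 0.0677]), array([0.5272, 0.0731]), array([0.5337, 0.0342]), array([0.4816, 0.025 ])]
```

>>> {"op": "servo_tool", "data": {
  "steps": [0.01, -0.043, -0.041, 0, 0.18, 0.01, -0.086, -0.082, 0, 0.36, 0.01, -0.129, -0.123, 0, 0.54, 0.01, -0.172, -0.164, 0, 0.72, 0.01, -0.215, -0.205, 0, 0.9, 0.01, -0.258, -0.246, 0, 1.08, 0.01, -0.3, -0.287, 0, 1.26, 0.01, -0.344, -0.328, 0, 1.44, 0.01, -0.387, -0.369, 0, 1.62, 0.01, -0.43, -0.41, 0, 1.8, 0.01, -0.473, -0.449, 0, 1.98, 0.01, -0.473, -0.449, 0, 2.16]
}}

```text
time: 1.85
position: [0.5032, 0.062, 0.4051]
tool_rot: [0.932, 0.364, 0.002, 0.001]
ft_force: [-0.4, 0.1, 1.1]
grip_width: 0.01
```

>>> {"op": "servo_tool", "data": {
  "steps": [0.01, 0, 0, 0, 0.18, 0.01, 0, 0, 0, 0.36, 0.01, 0, 0, 0, 0.54, 0.01, 0, 0, 0, 0.72, 0.01, 0, 0, 0, 0.756, 0.01, 0, 0, 0, 0.756]
}}

```text
time: 2.6
position: [0.5003, 0.0656, 0.4048]
tool_rot: [1.0, 0.001, 0.0, 0.0]
ft_force: [0.3, -1.1, -0.1]
grip_width: 0.0098
```

Run:
```python
from h import *
w=camera("wrist");cv2.imwrite("pics/w1.png",w["pixels"])
o=get_obs();print(o["time"],o["position"],o["tool_rot"],o["q"],o["ft_force"])
np.save("w1.npy",w,allow_pickle=True)
```

```text
2.65 [0.50035046 0.06562442 0.40480176] [9.99999621e-01 8.69527098e-04 4.98696704e-05 1.66383850e-05] [-9.13556474e-02  3.66271266e-01  1.72979183e+00 -2.76833117e-05
  1.04542717e+00  1.47771551e+00] [ 0.36784976 -0.37073383  0.20610704]
```

View pics/w1.png

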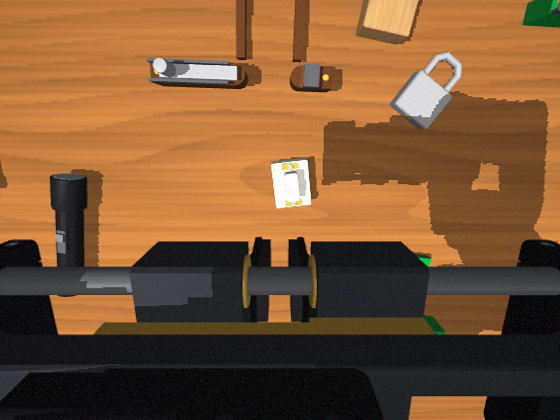

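Wrist view: the carrier is at (291,183), block ends at (246,75) and (292,75), and the knob at (162,67). Now I'll measure these.

Run:
```python
from h import *
w=np.load("w1.npy",allow_pickle=True).item()
im=w["pixels"];crop(w,140,0,340,100,4,"pics/w1a.png");crop(w,250,140,330,220,7,"pics/w1b.png")
```

```text
(no output)
```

View pics/w1a.png

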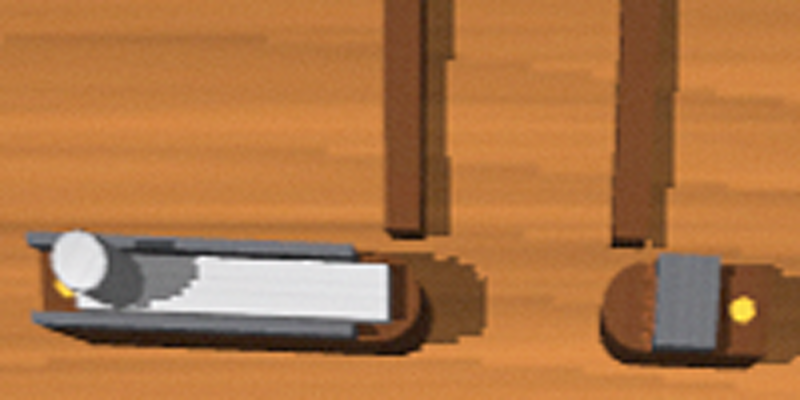

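View pics/w1b.png

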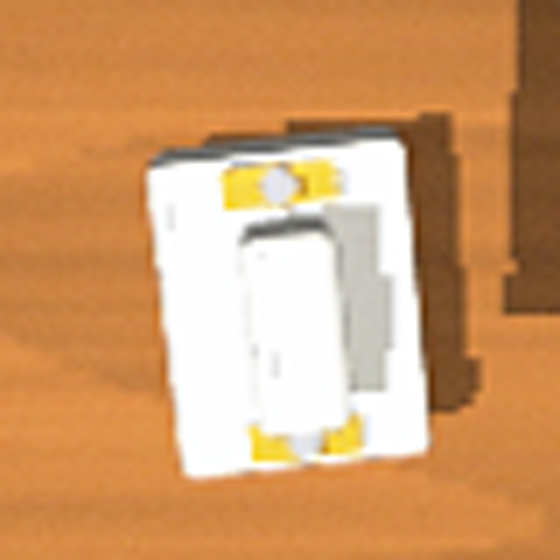

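Run:
```python
from h import *
w=np.load("w1.npy",allow_pickle=True).item()
A=lambda x,y,z:plane(w,140+x/4-.375,y/4-.375,z)[:2].round(4)
B=lambda x,y,z:plane(w,250+x/7-.43,140+y/7-.43,z)[:2].round(4)
print("strips inner L",A(422,20,.014),A(422,230,.014),"R",A(620,20,.014),A(612,238,.014))
print("block tips L",A(427,300,.036),"R",A(602,308,.036),"left block edges rear",A(30,318,.036),A(360,340,.036))
print("right plate",A(655,300,.036),A(720,300,.036))
print("bolt end",A(389,292,.044),"knob",A(79,260,.072))
c=[B(*p,.024) for p in((148,168),(403,138),(428,452),(187,476))];print("carr",c,np.mean(c,0))
```

```text
strips inner L [0.6987 0.1011] [0.6472 0.1026] R [0.6988 0.0478] [0.6452 0.0492]
block tips L [0.6257 0.0994] R [0.6238 0.0526] left block edges rear [0.6211 0.2062] [0.6157 0.1178]
right plate [0.6258 0.0384] [0.6258 0.021 ]
bolt end [0.6264 0.1085] knob [0.6289 0.1784]
carr [array([0.5295, 0.0743]), array([0.5346, 0.0309]), array([0.4795, 0.0251]), array([0.4751, 0.0677])] [0.504675 0.0495  ]
```

>>> {"op": "servo_tool", "data": {
  "steps": [0.01, 0.003, 0.03, 0, -0.175, 0.01, 0.007, 0.067, 0, -0.35, 0.01, 0.007, 0.067, 0.02, -0.525, 0.01, 0.007, 0.067, 0.04, -0.7, 0.01, 0.007, 0.067, 0.06, -0.875, 0.01, 0.007, 0.067, 0.08, -1.05, 0.01, 0.007, 0.067, 0.1, -1.225, 0.01, 0.007, 0.067, 0.12, -1.4, 0.01, 0.007, 0.067, 0.14, -1.543, 0.01, 0.007, 0.067, 0.15, -1.543, 0.01, 0.007, 0.067, 0.16, -1.543, 0.01, 0.007, 0.067, 0.16, -1.543]
}}

```text
time: 4.15
position: [0.5073, -0.0014, 0.2444]
tool_rot: [0.717, 0.697, -0.0, -0.0]
ft_force: [0.2, 0.7, 0.3]
grip_width: 0.0101
```

Run:
```python
from h import *
w=camera("wrist");cv2.imwrite("pics/w2.png",w["pixels"])
o=get_obs();print(o["time"],o["position"],o["tool_rot"],o["q"])
```

```text
4.2 [ 0.50744647 -0.00140231  0.24480412] [7.17156845e-01 6.96911801e-01 2.56550764e-05 3.32937031e-05] [-2.23289622e-01  6.32539001e-01  1.85561654e+00  1.10671339e-05
  6.53353318e-01 -1.94666615e-01]
```

View pics/w2.png

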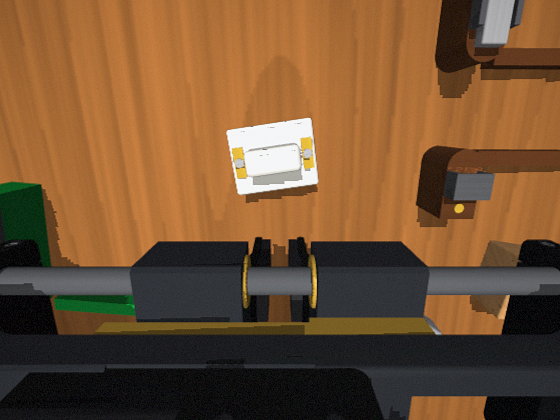

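>>> {"op": "servo_tool", "data": {
  "steps": [0.01, 0, 0, 0.025, 0, 0.01, 0, 0, 0.045, 0, 0.01, 0, 0, 0.052, 0, 0.01, 0.004, 0, 0.052, 0, 0.01, 0.008, 0, 0.052, 0, 0.01, 0.012, 0, 0.052, 0, 0.01, 0.015, 0, 0.052, 0, 0.01, 0.018, 0, 0.052, 0, 0.01, 0.021, 0, 0.052, 0, 0.01, 0.024, 0, 0.052, 0, 0.01, 0.027, 0, 0.052, 0, 0.01, 0.03, 0, 0.052, 0]
}}

```text
time: 5.7
position: [0.5082, 0.0287, 0.1928]
tool_rot: [0.717, 0.697, -0.0, -0.0]
ft_force: [0.0, -1.0, 2.7]
grip_width: 0.01
```

Run:
```python
from h import *
w=camera("wrist");cv2.imwrite("pics/w3.png",w["pixels"])
o=get_obs();print(o["time"],o["position"],o["tool_rot"],o["ft_force"])
```

```text
5.75 [0.50813715 0.02903293 0.19274507] [ 7.16899297e-01  6.97176730e-01  2.03935953e-05 -6.49401773e-05] [-0.29206973 -0.68121606  0.93938564]
```

View pics/w3.png

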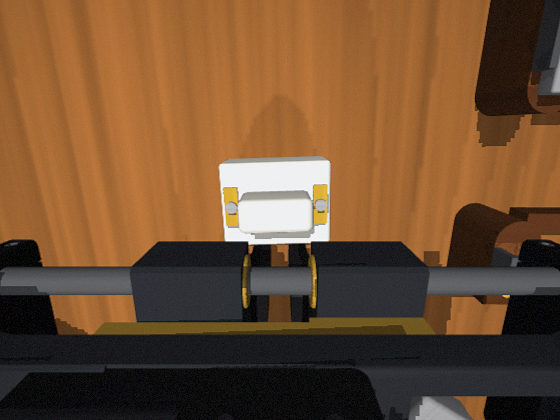

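>>> {"op": "servo_tool", "data": {
  "steps": [0.01, 0.003, 0, 0, 0, 0.01, 0.006, 0, 0, 0, 0.01, 0.009, 0, 0, 0, 0.01, 0.012, 0, 0, 0, 0.01, 0.015, 0, 0, 0, 0.01, 0.017, 0, 0, 0, 0.01, 0.018, 0, 0, 0, 0.01, 0.018, 0, 0, 0]
}}

```text
time: 6.75
position: [0.5086, 0.0468, 0.1927]
tool_rot: [0.717, 0.697, 0.0, -0.0]
ft_force: [0.3, -0.2, 1.0]
grip_width: 0.0096
```

Run:
```python
from h import *
w=camera("wrist");crop(w,180,120,380,260,4,"pics/w4.png");np.save("w4.npy",w,allow_pickle=True)
t=camera("top");crop(t,250,160,330,240,7,"pics/t4.png")
o=get_obs();print(o["time"],o["position"],o["tool_rot"],o["ft_force"])
```

```text
6.85 [0.50859301 0.04667942 0.19268189] [ 7.17003422e-01  6.97069619e-01 -4.90723880e-05 -1.88621492e-04] [-0.34496997  0.2657461  -0.45757698]
```

View pics/w4.png

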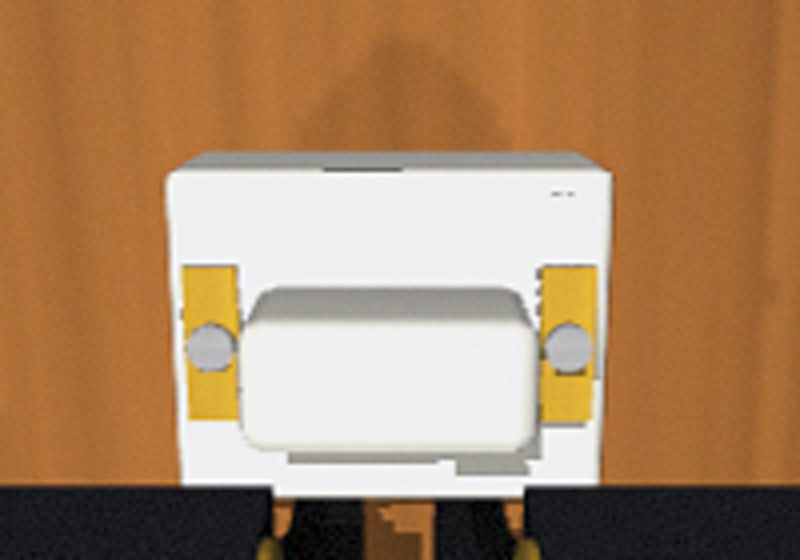

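View pics/t4.png

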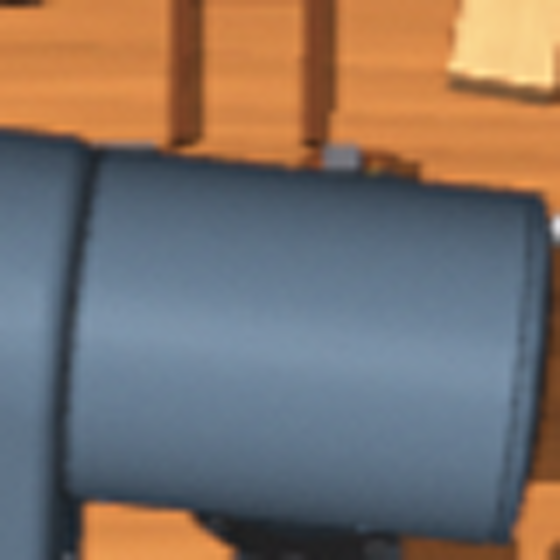

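The carrier sits flush against the fingertips. Measuring it.

Run:
```python
from h import *
w=np.load("w4.npy",allow_pickle=True).item()
A=lambda x,y,z:plane(w,180+x/4-.375,120+y/4-.375,z)[:2].round(4)
a,b=A(168,174,.024),A(611,172,.024);print(a,b,b-a, (a+b)/2)
print(A(183,485,.024),A(600,485,.024),"near edge",A(400,498,.024))
e=np.array([A(183,487,.024)]); print("screws",A(210,347,.024),A(569,347,.024))
```

```text
[0.4818 0.1008] [0.5362 0.0995] [ 0.0544 -0.0013] [0.509   0.10015]
[0.4805 0.0601] [0.5354 0.0585] near edge [0.5091 0.0574]
screws [0.4854 0.0788] [0.5312 0.0774]
```

>>> {"op": "servo_tool", "data": {
  "steps": [0.01, -0.02, 0, 0, 0, 0.01, -0.02, 0, -0.05, 0, 0.01, -0.02, 0, -0.11, 0.17, 0.01, -0.01, -0.02, -0.13, 0.34, 0.01, 0.01, -0.04, -0.13, 0.51, 0.01, 0.0325, -0.0646, -0.13, 0.68, 0.01, 0.0325, -0.0646, -0.13, 0.85, 0.01, 0.0325, -0.0646, -0.13, 1.02, 0.01, 0.0325, -0.0646, -0.13, 1.19, 0.01, 0.0325, -0.0646, -0.13, 1.36, 0.01, 0.0325, -0.0646, -0.13, 1.53, 0.01, 0.0325, -0.0646, -0.13, 1.571]
}}

```text
time: 8.35
position: [0.4448, 0.0809, 0.3227]
tool_rot: [1.0, -0.015, -0.0, -0.0]
ft_force: [0.9, 0.2, -0.4]
grip_width: 0.0101
```

>>> {"op": "servo_tool", "data": {
  "steps": [0.01, 0, 0, 0, 0, 0.01, 0, 0, 0, 0]
}}

```text
time: 8.6
position: [0.4449, 0.0809, 0.3227]
tool_rot: [1.0, -0.014, -0.0, -0.0]
ft_force: [0.8, -0.2, -0.6]
grip_width: 0.0097
```

Run:
```python
from h import *
w=camera("wrist");cv2.imwrite("pics/w5.png",w["pixels"]);np.save("w5.npy",w,allow_pickle=True)
o=get_obs();print(o["time"],o["position"],o["tool_rot"],2*np.arctan2(o["tool_rot"][1],o["tool_rot"][0]))
```

```text
8.65 [0.44493746 0.0809075  0.32272923] [ 9.99903638e-01 -1.38818731e-02 -8.90869558e-05 -3.13477506e-05] -0.02776463814876993
```

View pics/w5.png

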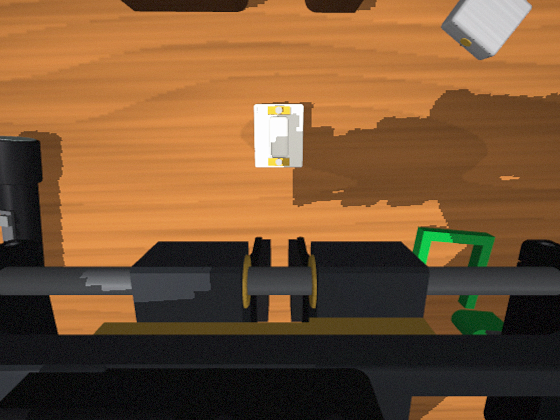

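>>> {"op": "servo_tool", "data": {
  "steps": [0.01, 0, 0, 0.05, 0, 0.01, 0, 0, 0.1, 0, 0.01, 0, 0, 0.125, 0, 0.01, 0, 0, 0.13, 0, 0.01, 0.007, 0, 0.13, 0, 0.01, 0.014, 0, 0.13, 0, 0.01, 0.019, 0, 0.13, 0, 0.01, 0.023, 0, 0.13, 0, 0.01, 0.026, 0, 0.13, 0, 0.01, 0.029, 0, 0.13, 0, 0.01, 0.032, 0, 0.13, 0, 0.01, 0.035, 0, 0.13, 0]
}}

```text
time: 10.15
position: [0.4799, 0.0799, 0.1927]
tool_rot: [1.0, -0.014, -0.0, -0.0]
ft_force: [-1.3, 0.1, 0.0]
grip_width: 0.0098
```

>>> {"op": "servo_tool", "data": {
  "steps": [0.01, 0.004, 0, 0, 0, 0.01, 0.008, 0, 0, 0, 0.01, 0.012, 0, 0, 0, 0.01, 0.016, 0, 0, 0, 0.01, 0.02, 0, 0, 0, 0.01, 0.024, 0, 0, 0, 0.01, 0.028, 0, 0, 0, 0.01, 0.032, 0, 0, 0, 0.01, 0.036, 0, 0, 0, 0.01, 0.039, 0, 0, 0, 0.01, 0.04, 0, 0, 0]
}}

```text
time: 11.52
position: [0.5202, 0.0787, 0.1928]
tool_rot: [1.0, -0.014, 0.0, 0.0]
ft_force: [-0.4, -0.5, -0.2]
grip_width: 0.0102
```

Run:
```python
from h import *
w=camera("wrist");cv2.imwrite("pics/w6.png",w["pixels"]);np.save("w6.npy",w,allow_pickle=True)
o=get_obs();print(o["time"],o["position"],o["ft_force"],2*np.arctan2(o["tool_rot"][1],o["tool_rot"][0]))
```

```text
11.575 [0.52019902 0.07875615 0.19277671] [ 0.38749003 -0.18635562  0.75961837] -0.0282400086711942
```

View pics/w6.png

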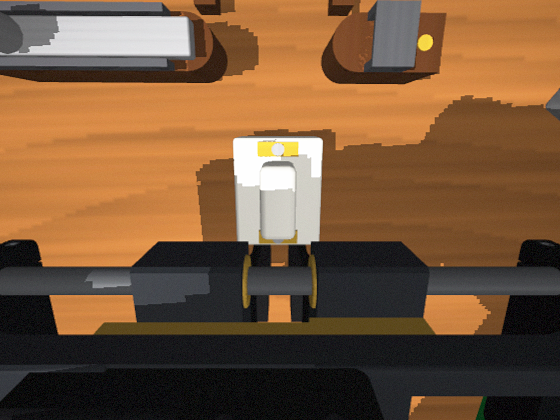

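Run:
```python
from h import *
w=np.load("w6.npy",allow_pickle=True).item()
crop(w,170,0,370,150,4,"pics/w6a.png")
```

```text
(no output)
```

View pics/w6a.png

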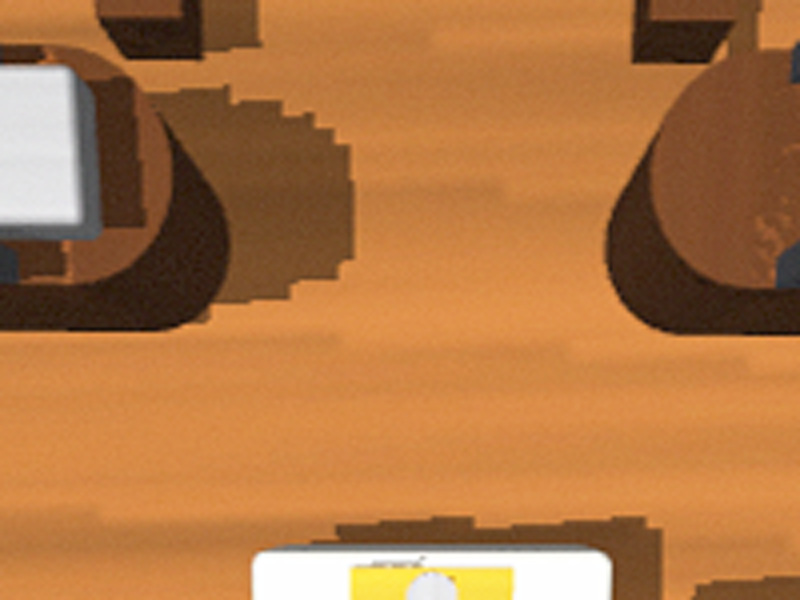

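Run:
```python
from h import *
w=np.load("w6.npy",allow_pickle=True).item()
A=lambda x,y,z:plane(w,170+x/4-.375,0+y/4-.375,z)[:2].round(4)
P=lambda x,y,z:plane(w,x,y,z)[:2].round(4)
for z,l,r in((.036,(172,178),(650,178)),(0,(230,245),(605,243))):
    l,r=A(*l,z),A(*r,z);print("tips",l,r,r-l,(l+r)/2)
print("strip near lower corners",A(203,58,0),A(633,62,0),"upper",A(202,25,.014),A(640,22,.014))
print("front faces",A(100,330,0),A(740,333,0))
print("car front",A(253,565,.024),A(611,565,.024),"rear",P(237,236,.024),P(320,236,.024))
print("rib front/rear centre",P(278,165,.046),P(278,238,.046))
```

```text
tips [0.6253 0.1017] [0.6239 0.0528] [-0.0014 -0.0489] [0.6246  0.07725]
tips [0.626  0.1017] [0.6248 0.0526] [-0.0012 -0.0491] [0.6254  0.07715]
strip near lower corners [0.6476 0.1035] [0.6456 0.0492] upper [0.6465 0.1011] [0.6453 0.0506]
front faces [0.6161 0.1198] [0.6133 0.0345]
car front [0.586  0.0979] [0.5848 0.0548] rear [0.5373 0.0991] [0.536  0.0556]
rib front/rear centre [0.5765 0.0763] [0.5439 0.0773]
```

Relative to the gap's centre line, the carrier sits 2 mm to the right (−1.9 to −2.2 mm) and is parallel to it. I'll push on a slight diagonal to correct that.

>>> {"op": "servo_tool", "data": {
  "steps": [0.01, 0.002, -0.0002, 0, 0, 0.01, 0.005, -0.0005, 0, 0, 0.01, 0.008, -0.0008, 0, 0, 0.01, 0.011, -0.0011, 0, 0, 0.01, 0.014, -0.0014, 0, 0, 0.01, 0.017, -0.0017, 0, 0, 0.01, 0.02, -0.002, 0, 0]
}}

```text
time: 12.45
position: [0.5403, 0.0802, 0.1928]
tool_rot: [1.0, -0.014, 0.0, 0.0]
ft_force: [-1.8, -0.7, -0.4]
grip_width: 0.0102
```

Run:
```python
from h import *
w=camera("wrist");cv2.imwrite("pics/w7.png",w["pixels"]);np.save("w7.npy",w,allow_pickle=True)
crop(w,180,0,380,150,4,"pics/w7a.png");crop(w,180,110,380,260,4,"pics/w7b.png")
o=get_obs();print(o["time"],o["position"],o["ft_force"],2*np.arctan2(o["tool_rot"][1],o["tool_rot"][0]))
```

```text
12.5 [0.54086418 0.08021817 0.19280415] [-0.88374356  0.52146     0.38860857] -0.028242284456485824
```

View pics/w7a.png

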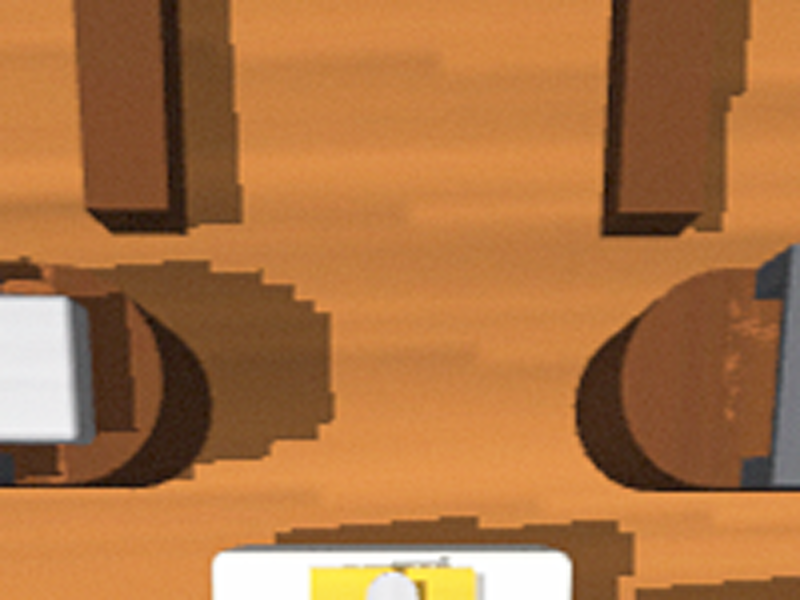

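View pics/w7b.png

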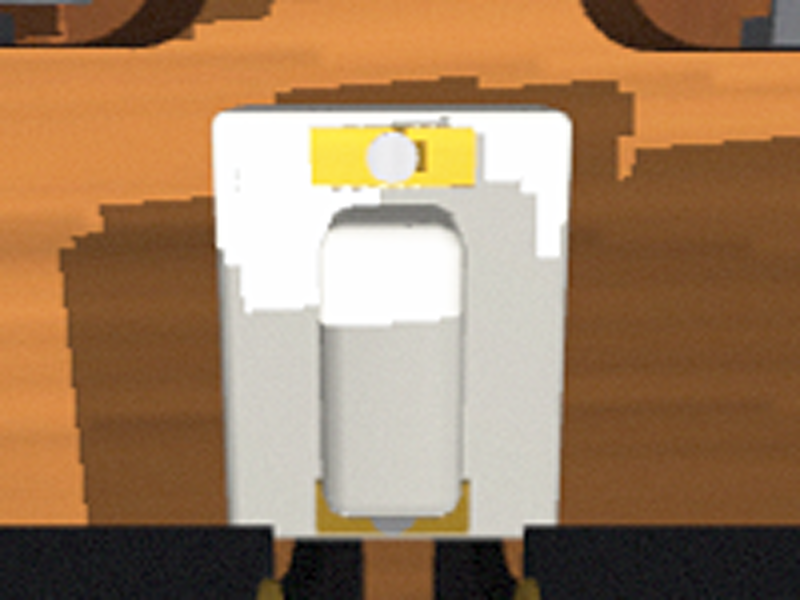

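Run:
```python
from h import *
w=np.load("w7.npy",allow_pickle=True).item()
A=lambda x,y,z:plane(w,180+x/4-.375,0+y/4-.375,z)[:2].round(4)
B=lambda x,y,z:plane(w,180+x/4-.375,110+y/4-.375,z)[:2].round(4)
for z,l,r in((.036,(163,380),(622,382)),(0,(211,405),(576,408)),(0,(187,230),(603,233)),(.014,(167,150),(620,150))):
    l,r=A(*l,z),A(*r,z);print("gap",l,r,r-l,(l+r)/2)
l,r=B(213,140,.024),B(572,140,.024);print("front",l,r,r-l,(l+r)/2)
l,r=B(231,510,.024),B(558,510,.024);print("rear",l,r,r-l,(l+r)/2)
l,r=B(320,270,.046),B(463,270,.046);print("ribf",(l+r)/2)
l,r=B(322,480,.046),B(462,480,.046);print("ribr",(l+r)/2)
print("screw",B(391,157,.024))
```

```text
gap [0.626  0.1015] [0.6244 0.0527] [-0.0016 -0.0488] [0.6252 0.0771]
gap [0.6263 0.1018] [0.6245 0.0524] [-0.0018 -0.0494] [0.6254 0.0771]
gap [0.6479 0.1034] [0.646  0.0491] [-0.0019 -0.0543] [0.64695 0.07625]
gap [0.6537 0.103 ] [0.6521 0.0495] [-0.0016 -0.0535] [0.6529  0.07625]
front [0.6044 0.0995] [0.6031 0.0561] [-0.0013 -0.0434] [0.60375 0.0778 ]
rear [0.5568 0.1004] [0.5555 0.0575] [-0.0013 -0.0429] [0.55615 0.07895]
ribf [0.5915 0.0782]
ribr [0.568   0.07885]
screw [0.6017 0.078 ]
```

>>> {"op": "servo_tool", "data": {
  "steps": [0.01, 0.003, 0, 0, 0, 0.01, 0.006, 0, 0, 0, 0.01, 0.01, 0, 0, 0, 0.01, 0.014, 0, 0, 0, 0.01, 0.018, 0, 0, 0, 0.01, 0.022, 0.0001, 0, 0, 0.01, 0.026, 0.0001, 0, 0, 0.01, 0.03, 0.0001, 0, 0, 0.01, 0.034, 0.0001, 0, 0, 0.01, 0.038, 0.0002, 0, 0, 0.01, 0.041, 0.0002, 0, 0, 0.01, 0.043, 0.0002, 0, 0]
}}

```text
time: 14.0
position: [0.5833, 0.0788, 0.1927]
tool_rot: [1.0, -0.014, 0.0, 0.0]
ft_force: [-0.6, 0.0, 1.5]
grip_width: 0.0101
```

Run:
```python
from h import *
w=camera("wrist");cv2.imwrite("pics/w8.png",w["pixels"]);np.save("w8.npy",w,allow_pickle=True)
o=get_obs();print(o["time"],o["position"],o["ft_force"],2*np.arctan2(o["tool_rot"][1],o["tool_rot"][0]))
```

```text
14.05 [0.58338455 0.07876461 0.19274805] [0.11317094 0.00384771 0.16040705] -0.028208091703318495
```

View pics/w8.png

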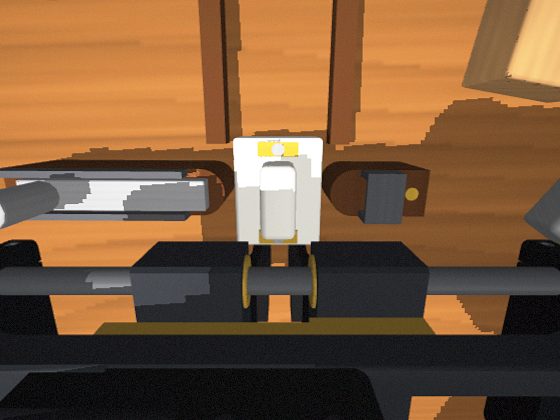

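The carrier is in the gap and evenly spaced: its edges are at px 235 and 321, with the strips at about 228 and 331. Contact force is negligible, so I'll continue.

>>> {"op": "servo_tool", "data": {
  "steps": [0.01, 0.003, 0, 0, 0, 0.01, 0.007, 0, 0, 0, 0.01, 0.011, 0, 0, 0, 0.01, 0.015, 0.0001, 0, 0, 0.01, 0.02, 0.0001, 0, 0, 0.01, 0.025, 0.0001, 0, 0, 0.01, 0.03, 0.0001, 0, 0, 0.01, 0.035, 0.0002, 0, 0, 0.01, 0.04, 0.0002, 0, 0, 0.01, 0.045, 0.0002, 0, 0, 0.01, 0.049, 0.0002, 0, 0, 0.01, 0.052, 0.0002, 0, 0]
}}

```text
time: 15.55
position: [0.6352, 0.0771, 0.1928]
tool_rot: [1.0, -0.014, -0.0, -0.0]
ft_force: [-1.8, 0.3, 1.1]
grip_width: 0.01
```

Run:
```python
from h import *
w=camera("wrist");cv2.imwrite("pics/w9.png",w["pixels"]);np.save("w9.npy",w,allow_pickle=True)
s=camera("side");crop(s,245,130,385,235,5,"pics/s9.png")
o=get_obs();print(o["time"],o["position"],o["ft_force"],2*np.arctan2(o["tool_rot"][1],o["tool_rot"][0]))
A=lambda x,y,z:plane(w,x,y,z)[:2].round(4)
```

```text
15.65 [0.63543305 0.07709165 0.19278015] [-0.24035618  0.18516926  0.45484344] -0.028259726269255287
```

View pics/w9.png

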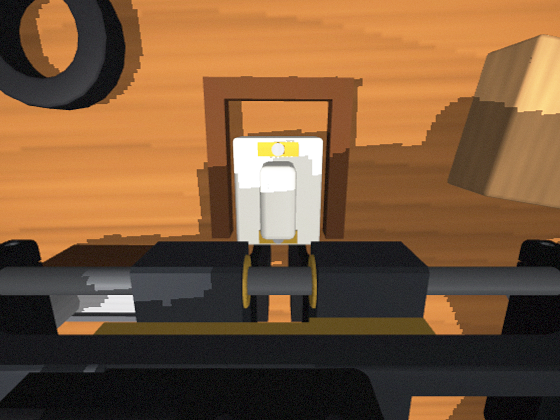

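View pics/s9.png

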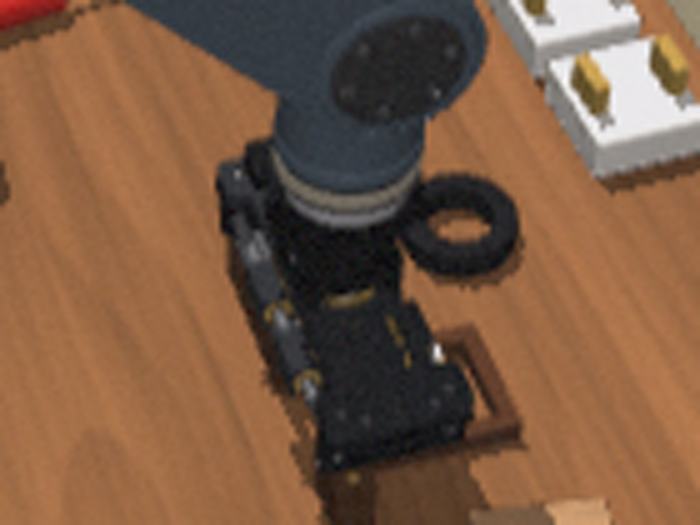

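The carrier is fully in the channel: front edge at row 137, stop strip at row 100, and the rear is past the block. Next I'll back off, rise and verify.

>>> {"op": "servo_tool", "data": {
  "steps": [0.01, -0.005, 0, 0, 0, 0.01, -0.012, 0, 0, 0, 0.01, -0.012, 0, -0.03, 0, 0, -0.012, 0, -0.08, 0, 0, -0.03, -0.04, -0.13, 0, 0, -0.06, -0.08, -0.18, 0, 0, -0.06, -0.08, -0.18, 0, 0, -0.06, -0.08, -0.18, 0]
}}

```text
time: 16.65
position: [0.5767, 0.1591, 0.3731]
tool_rot: [1.0, -0.013, 0.001, 0.0]
ft_force: [0.2, -0.7, -0.3]
grip_width: 0.0005
```

Run:
```python
from h import *
w=camera("wrist");cv2.imwrite("pics/w10.png",w["pixels"]);np.save("w10.npy",w,allow_pickle=True)
o=get_obs();print(o["time"],o["position"],o["grip_width"])
```

```text
16.7 [0.57701051 0.15842822 0.37198375] 0.000333226279769041
```

View pics/w10.png

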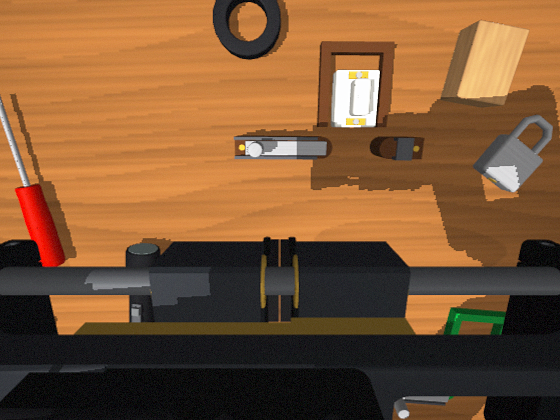

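Run:
```python
from h import *
w=np.load("w10.npy",allow_pickle=True).item()
crop(w,220,30,430,170,3.8,"pics/w10a.png")
```

```text
(no output)
```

View pics/w10a.png

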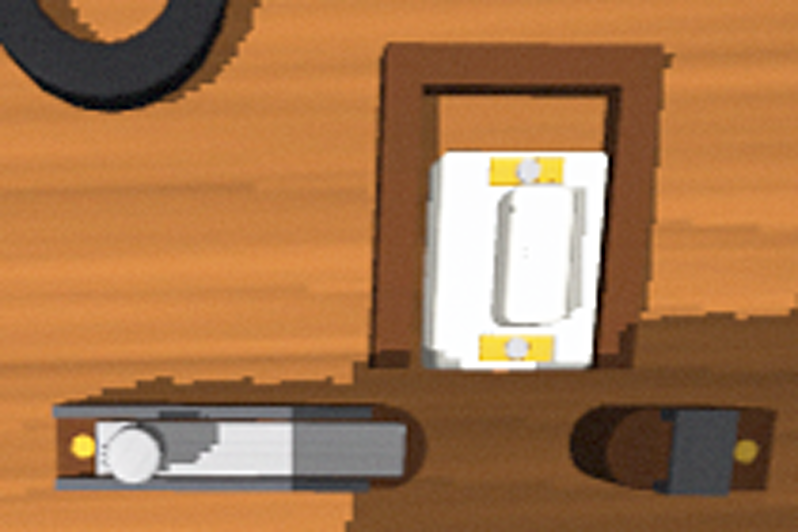

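Run:
```python
from h import *
w=np.load("w10.npy",allow_pickle=True).item()
A=lambda x,y,z:plane(w,220+x/3.8-.37,30+y/3.8-.37,z)[:2].round(4)
c=[A(*p,.024) for p in((445,153),(608,153),(597,367),(432,365))];print(c,np.mean(c,0))
print("stop inner",A(520,93,.014),"knob",A(133,454,.072),"bolt end",A(405,448,.044),"tips",A(425,445,.036),A(607,448,.036))
```

```text
[array([0.7022, 0.0961]), array([0.701 , 0.0529]), array([0.6463, 0.0527]), array([0.6481, 0.0985])] [0.6744  0.07505]
stop inner [0.7182 0.0744] knob [0.6294 0.1787] bolt end [0.6271 0.1087] tips [0.6272 0.1021] [0.625  0.0525]
```

>>> {"op": "servo_tool", "data": {
  "steps": [0, 0.03, -0.035, 0, 0, 0, 0.0507, -0.0587, 0.03, 0, 0, 0.0507, -0.0587, 0.07, 0, 0, 0.0507, -0.0587, 0.11, 0, 0, 0.0507, -0.0587, 0.1386, 0, 0, 0.0507, -0.0587, 0.1386, 0, 0, 0.0507, -0.0587, 0.1386, 0]
}}

```text
time: 17.58
position: [0.6303, 0.2152, 0.2338]
tool_rot: [1.0, -0.015, -0.0, 0.0]
ft_force: [0.2, 0.3, -0.2]
grip_width: 0.0005
```

Run:
```python
from h import *
w=camera("wrist");cv2.imwrite("pics/w11.png",w["pixels"])
s=camera("side");crop(s,245,100,385,240,4,"pics/s11.png")
o=get_obs();print(o["time"],o["position"],o["grip_width"],o["ft_force"])
```

```text
17.675 [0.63046683 0.21570138 0.2353616 ] 0.0004149751950267236 [-0.14398313 -1.26100621  0.31141239]
```

View pics/w11.png

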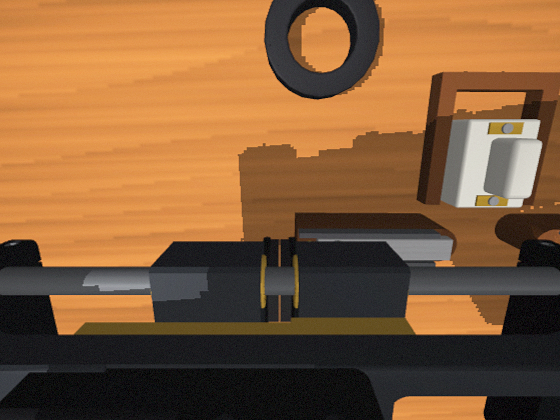

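View pics/s11.png

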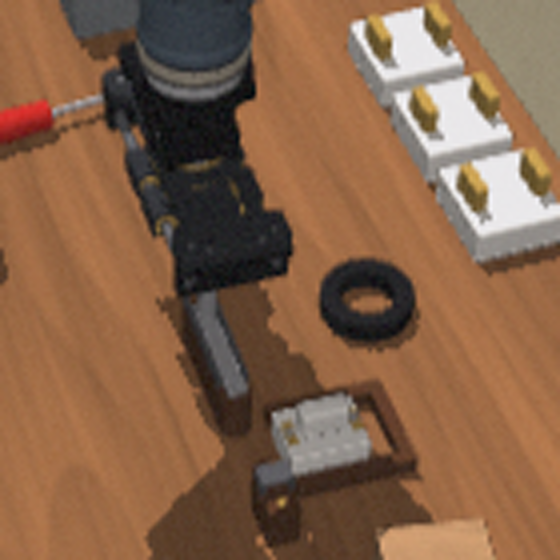

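>>> {"op": "servo_tool", "data": {
  "steps": [0, 0, 0.005, 0, 0, 0, 0, 0.01, 0, 0, 0, 0, 0.014, 0, 0, 0, 0, 0.018, 0, 0, 0, 0, 0.022, 0, 0, 0, 0, 0.027, 0, 0, 0, 0, 0.032, 0, 0, 0, 0, 0.037, 0, 0, 0, 0, 0.042, 0, 0, 0, 0, 0.047, 0, 0, 0, 0, 0.052, 0, 0, 0, 0, 0.057, 0, 0]
}}

```text
time: 19.18
position: [0.6279, 0.1587, 0.2341]
tool_rot: [1.0, -0.014, -0.0, 0.0]
ft_force: [-1.9, 1.6, 2.0]
grip_width: 0.0005
```

>>> {"op": "servo_tool", "data": {
  "steps": [0, 0, 0.005, 0, 0, 0, 0, 0.01, 0, 0, 0, 0, 0.015, 0, 0, 0, 0, 0.02, 0, 0, 0, 0, 0.025, 0, 0, 0, 0, 0.029, 0, 0, 0, 0, 0.032, 0, 0, 0, 0, 0.033, 0, 0]
}}

```text
time: 20.18
position: [0.627, 0.1258, 0.2341]
tool_rot: [1.0, -0.014, -0.0, 0.0]
ft_force: [0.8, 1.3, 1.5]
grip_width: 0.0008
```

Run:
```python
from h import *
w=camera("wrist");cv2.imwrite("pics/w12.png",w["pixels"]);np.save("w12.npy",w,allow_pickle=True)
s=camera("side");crop(s,245,130,385,235,5,"pics/s12.png")
o=get_obs();print(o["time"],o["position"],o["grip_width"],o["ft_force"])
```

```text
20.275 [0.62713631 0.12588783 0.23406427] 0.0005334213771410887 [-0.01851442  0.32856333  0.42761266]
```

View pics/w12.png

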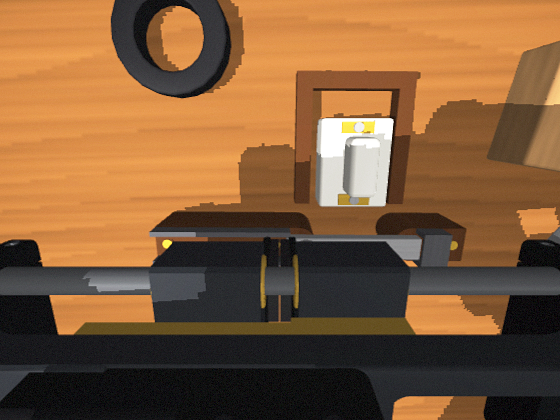

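View pics/s12.png

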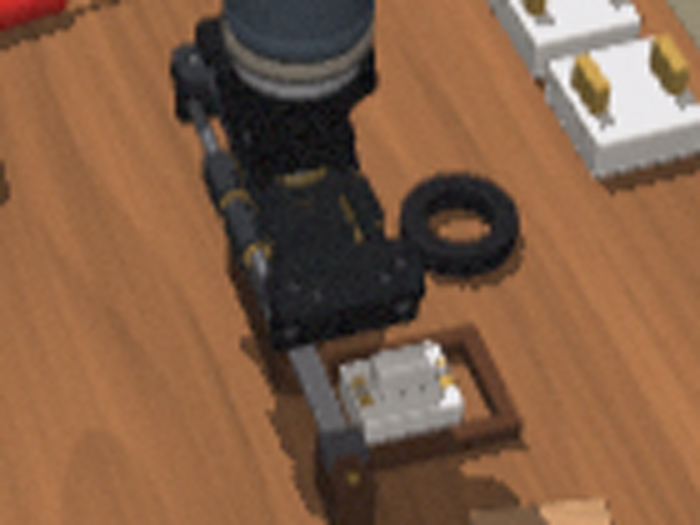

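The bolt end now reaches the keeper on the right block. I'll finish the stroke in small steps and watch the force.

>>> {"op": "servo_tool", "data": {
  "steps": [0, 0, 0.001, 0, 0, 0, 0, 0.002, 0, 0, 0, 0, 0.003, 0, 0]
}}

```text
time: 20.65
position: [0.6271, 0.1231, 0.2341]
tool_rot: [1.0, -0.014, 0.0, -0.0]
ft_force: [-0.1, 1.8, 0.2]
grip_width: 0.0003
```

>>> {"op": "servo_tool", "data": {
  "steps": [0, 0, 0.001, 0, 0, 0, 0, 0.002, 0, 0]
}}

```text
time: 20.9
position: [0.627, 0.121, 0.2341]
tool_rot: [1.0, -0.014, 0.0, 0.0]
ft_force: [-0.1, 0.8, -0.8]
grip_width: 0.0003
```

Run:
```python
from h import *
w=camera("wrist");crop(w,240,180,480,290,3.3,"pics/w13.png");np.save("w13.npy",w,allow_pickle=True)
o=get_obs();print(o["time"],o["position"],o["grip_width"],o["ft_force"])
```

```text
20.95 [0.62701358 0.12090953 0.23410677] 0.0004322069164006326 [-0.83121188  2.21300927 -0.6878925 ]
```

View pics/w13.png

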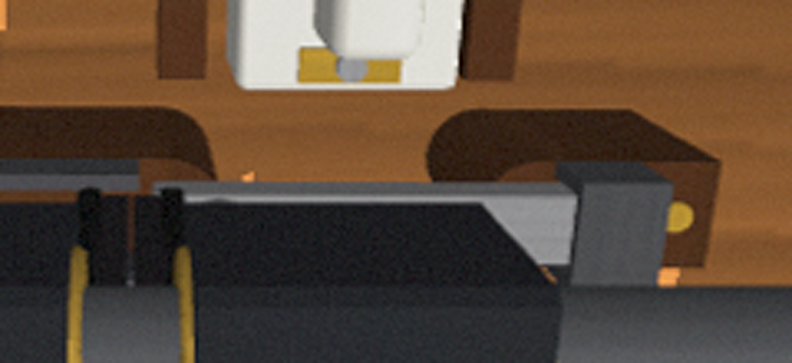

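>>> {"op": "servo_tool", "data": {
  "steps": [0, 0, 0.001, 0, 0, 0, 0, 0.001, 0, 0]
}}

```text
time: 21.2
position: [0.627, 0.1199, 0.2342]
tool_rot: [1.0, -0.014, 0.0, 0.0]
ft_force: [1.1, 0.7, -1.6]
grip_width: 0.0003
```

>>> {"op": "servo_tool", "data": {
  "steps": [0, 0, 0.001, 0, 0, 0, 0, 0.001, 0, 0]
}}

```text
time: 21.45
position: [0.6269, 0.119, 0.2342]
tool_rot: [1.0, -0.014, 0.0, 0.0]
ft_force: [0.4, 1.5, -0.8]
grip_width: 0.0008
```

>>> {"op": "servo_tool", "data": {
  "steps": [0, 0, 0.001, 0, 0, 0, 0, 0.001, 0, 0]
}}

```text
time: 21.7
position: [0.6269, 0.118, 0.2342]
tool_rot: [1.0, -0.014, 0.0, 0.0]
ft_force: [0.5, 1.6, -0.7]
grip_width: 0.0005
```

>>> {"op": "servo_tool", "data": {
  "steps": [0, 0, 0.001, 0, 0, 0, 0, 0.001, 0, 0]
}}

```text
time: 21.95
position: [0.6268, 0.1174, 0.2342]
tool_rot: [1.0, -0.014, 0.0, -0.0]
ft_force: [-0.2, 3.0, -0.3]
grip_width: 0.0001
```

>>> {"op": "servo_tool", "data": {
  "steps": [0, 0, 0.001, 0, 0, 0, 0, 0.001, 0, 0]
}}

```text
time: 22.2
position: [0.6268, 0.1171, 0.2342]
tool_rot: [1.0, -0.014, 0.0, -0.001]
ft_force: [0.9, 5.6, -1.2]
grip_width: 0.0005
```

>>> {"op": "servo_tool", "data": {
  "steps": [0, 0, 0.001, 0, 0, 0, 0, 0.001, 0, 0]
}}

```text
time: 22.45
position: [0.6267, 0.1168, 0.2342]
tool_rot: [1.0, -0.015, 0.0, -0.002]
ft_force: [0.3, 9.2, -1.4]
grip_width: 0.0005
```

Run:
```python
from h import *
t=camera("top");crop(t,250,150,330,210,8,"pics/t14.png")
s=camera("side");crop(s,285,170,365,230,8,"pics/s14.png")
```

```text
(no output)
```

View pics/s14.png

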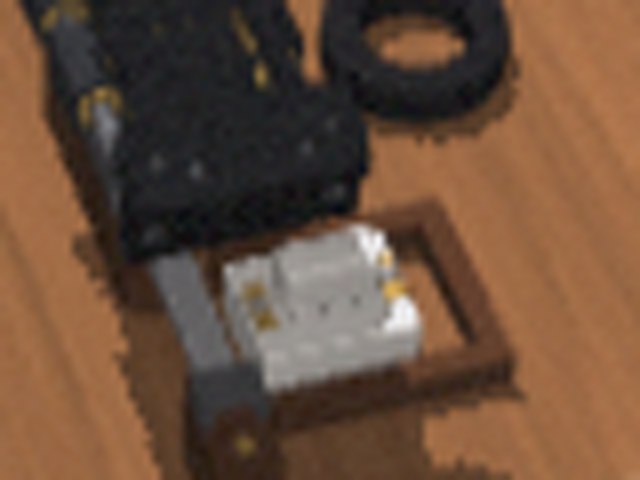

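The force rose to 9 N with almost no further motion, so the bolt is at its end stop. I'll retreat, then rise and look.

>>> {"op": "servo_tool", "data": {
  "steps": [0, 0, -0.004, 0, 0, 0, 0, -0.02, 0, 0, 0, 0, -0.025, -0.04, 0, 0, 0, -0.025, -0.09, 0, 0, -0.04, -0.025, -0.14, 0, 0, -0.06, -0.025, -0.14, 0, 0, -0.06, -0.025, -0.14, 0, 0, -0.06, -0.025, -0.14, 0]
}}

```text
time: 23.55
position: [0.5681, 0.1419, 0.3738]
tool_rot: [1.0, -0.014, 0.0, 0.0]
ft_force: [0.4, -0.2, -0.8]
grip_width: 0.0006
```

Run:
```python
from h import *
w=camera("wrist");cv2.imwrite("pics/w15.png",w["pixels"]);np.save("w15.npy",w,allow_pickle=True);crop(w,200,30,410,170,3.8,"pics/w15a.png")
s=camera("side");cv2.imwrite("pics/s15.png",s["pixels"])
o=get_obs();print(o["time"],o["position"],o["ft_force"])
```

```text
23.65 [0.56839395 0.14170835 0.37335286] [ 0.28721182 -0.5165449  -0.58443478]
```

View pics/w15a.png

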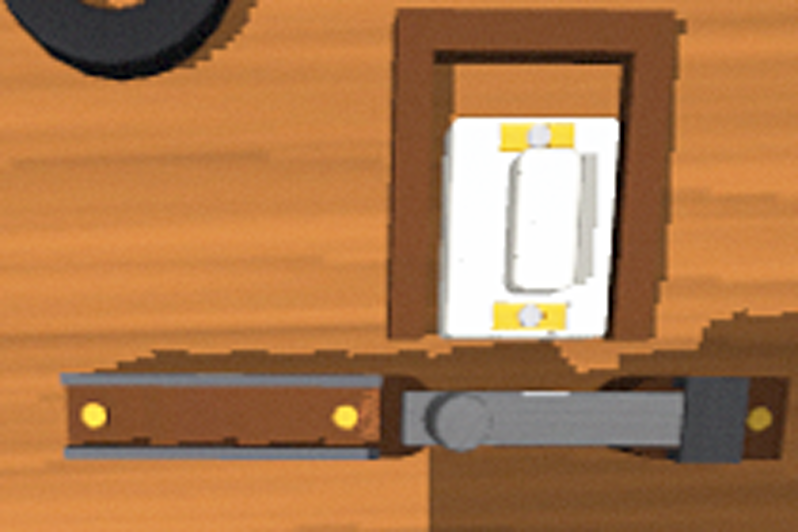

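View pics/s15.png

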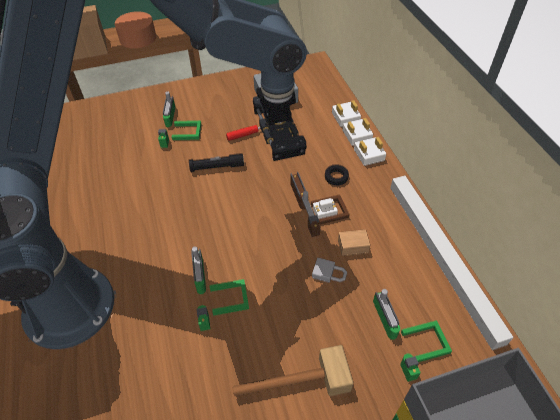

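The bolt spans the gap into the right block's keeper, with the knob at crop (458,422). The carrier lies behind the blocks in the channel, and the other objects are where they were. Final measurement, then I'll hand in.

Run:
```python
from h import *
w=np.load("w15.npy",allow_pickle=True).item()
A=lambda x,y,z:plane(w,200+x/3.8-.37,30+y/3.8-.37,z)[:2].round(4)
c=[A(*p,.024) for p in((452,118),(618,118),(608,338),(441,336))];print(np.mean(c,0))
print("knob",A(458,422,.072))
hand_in()
```

```text
[0.674225 0.0759  ]
knob [0.6265 0.1012]
the job is handed in; nothing more can be done
```

The fuse carrier is in the lockout bay and the bolt is shut across the gap. I handed the job in at about 24 s of the 72 s allowed.

- **Carrier:** I nudged it sideways until it was in line with the gap, then pushed it through from behind with the fingertips, correcting a 2 mm offset on the way. Measured forces stayed around 3 N or less. The last check put its centre about 49 mm past the bay's origin; 39 mm was needed. It was not pinched, lifted or tipped.
- **Bolt:** I pushed the knob from its left side until the force rose to 9 N with almost no further movement, which I took as the end stop. The last image shows the bolt across the gap and into the keeper on the right block. The image puts the knob 77–78 mm from its start, a bolt value of about 0.083 against 0.085 fully shut. That is within the 2 mm calibration.
- **Other objects:** in the last side view, by eye, the rest looked where it had been. The arm was clear of everything at hand-in.

No checks failed. The bay's measured angle differed slightly between views, from -0.027 to -0.035 rad, too little to matter.

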